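# Peel the top fastener tray off a stuck stack and present it

### The arm

A 6-joint arm with a two-finger parallel gripper is mounted at the origin on the work surface. World frame = base frame: x ahead of the robot, y to its left, z up, the work surface at z = 0. Lengths are in m, angles in rad, forces in N, time in s.
With the tool pointing down it reaches from about 0.35 to 0.975 m from the base axis. Payload 4.9 kg.
Tool frame: the origin (TCP) lies on the mounting face of the last link; the fingertips stand 173 mm ahead of it and the grasp point (between the pads) lies 155 mm ahead of it (arm.tips_ahead is the distance from the TCP to the fingertips, in m); z points along the fingers, y is the line along which they close (so a half turn about z gives the same grasp; the last joint's range is limited). The gripper opens to 85 mm and grips with 20 to 120 N. Pads are 22 mm wide; open, the fingers measure 114 mm over their backs; the gripper's body (76 mm by 85 mm) begins 54 mm behind the grasp point. The pads swing forward as they close: fully open they stand 13 mm farther back than shut.
Start: joints at [1.219, 0.053, 1.613, -0, 1.476, -0.119], TCP at [0.144, 0.608, 0.405] pointing down, gripper open.
Joint ranges: [-3.01, 3.01], [-1.01, 2.22], [0.06, 2.58], [-1.02, 4.17], [0.09, 2.62], [-3.14, 3.14]. Speed limits (rad/s): [2.57, 2.57, 3.14, 3.14, 3.14, 3.14].

### API

Orientations are given as [roll, pitch, yaw] about the fixed x, y, z axes, in that order (R = Rz(yaw) Ry(pitch) Rx(roll)).
In Python, from station import sensors, vision, arm gives the robot as it stands. The module is installed in compiled form; this text tells all that it offers.
- The arm moves only by the tool drive_tool, never from a script. Its argument "commands" is a list of rows, each a list of 7 numbers: the turn, a rotation vector about the tool's x, y, z in units of 5 degrees (1.0 is 5 degrees), then the shift along the tool's x, y, z in units of 60 mm (1.0 is 60 mm), then the finger opening in mm, from 0 to 85.4. In form: [[ax, ay, az, tx, ty, tz, hand], ...]. A call has exactly 10 rows; each row shifts and turns the commanded pose from where the row before left it, along the tool's axes as they then stand; what a row does not reach is not made up. A row lasts 1/8 s, in which the tool goes at most 62.5 mm and 10.7 degrees, less where a joint would pass 70% of its speed; a pose out of reach is approached as far as the arm can. A call is refused whole if a number of a shift passes 1 or a number of a turn 1, either way. A call with a gripper value outside its range is refused whole. The fingers move at their own pace and stop on an object; "squeeze" is the grip in N (left out, the last holds). Time passes only in rows, so rows that do not move let the fingers close, or fill a call up. It gives the time, the measured TCP pose, the force, the opening and the grip force at its end, in the units of the state.
- sensors.get_state(): the state, without advancing time (a new reading comes with each control period).
- vision.grab_frame(name): name is "scene" or "top" or "wrist"; returns a dict with "frame" (480x640x3 uint8, red, green, blue), "fx", "fy", "cx", "cy" (pixels), "R" (3x3) and "t" (3): a world point X has camera coordinates R X + t. Camera axes: x right, y down, z forward; pixel columns grow to the right and rows downward; lengths in m; the calibration is good to about 2 mm. A picture is of the moment at which its call begins. There is no depth.
- arm.finish_job(): hands the job in; it is judged then, once.
The state is a dict: "time": time; "q": joint angles; "dq": joint speeds; "joint_torque": joint torques, N m; "tcp_pos": TCP position; "eef_rot": TCP orientation; "ft_force": force on the tool from outside, world axes, zero at the start; "torque": the same for the moment, N m; "finger_gap": finger opening in m; "grasp_force": force on a finger pad.
Only numpy, scipy, OpenCV 4.12 (cv2) and the standard library are available. Lean on these libraries where they do the work, as an engineer would, in place of code of your own. Each camera call takes 0.05 s, during which the arm holds its last target. There are 200 camera calls.

### The job

At this hardware counter, turn the turnbutton fully aside so that it no longer holds down the stack of shallow trays, then peel off only the top tray: raise it by its corner lug so that the opposite corner comes away last, leaving the rest of the stack sitting in its dock. Present the tray: hold it by the lug, level, centred over the counter mat with its underside about 170 mm above the counter, and finish while still holding it there. Leave the other goods on the counter alone.

Things in the scene. Friction and masses are not known exactly. Their poses are not given: they have to be found in the camera images.
- dock: fixed plywood board 190 x 190 x 12 mm on the counter, with low aluminium guides (tops 24 mm over the counter) around the stack and a post for the turnbutton at x = -85, y = -25 mm. Origin: on the counter, below the centre of the tray stack (the board's centre is at x = -22 mm); z up; x runs along the trays' 120 mm sides, y along their 160 mm sides.
- turnbutton (a joint): steel turnbutton on the dock's upright post. rad; at 0 its 50 x 16 mm arm points along the dock's +x, 3 mm above the rim of the top tray; grows clockwise seen from above; at 1.57 the arm points along the dock's -y, clear of the trays; stops at -0.2 and 1.7. Starts at 0 to 0.3. Stays where left (0.06 N m friction, 2 N at the tab). Fully aside: 1.25 or more.
- turnbutton_tab (a point): grip point of the thumb tab that stands up on the turnbutton's arm: a plate 22 mm along the arm, 10 mm thick across it, reaching from the arm (its top at 72 mm over the counter) to 106 mm over the counter; this point is at 94 mm, 32 mm out from the pivot axis
- turnbutton_hinge (a point): point on the turnbutton's pivot axis (upright), 68 mm over the counter
- top_tray: top tray: grey plastic, open, 120 (x) by 160 mm (y) over its turned-down rim, 100 g. Origin: centre of its well's underside, z up, axes as the dock's at the start. Well 94 x 134 mm; rim 3 mm thick, 16 to 19 mm over the origin; skirt down to 2 mm over it. Seated, the origin is 42 mm over the counter, 30 mm over the stack's origin. 2.5 mm play in the stack: may tilt 0.25 rad about the far corner.
- lug (a point): grip point of the upright lug jutting from the tray's -x, +y corner: plate 10 mm thick, 28 mm long along the outward diagonal (-1, 1), from 21 mm below to 12 mm above this point; a lower rib joins it to the rim. At (-68.5, 88.5, 34) mm in the tray frame, 76 mm over the counter when seated. Fingers close along the tray's (1, 1) direction; about 45 N carries the tray level.
- far_corner (a point): underside of the tray's rim at the corner diagonally across from the lug: (60, -80, 16) mm in the tray frame, 58 mm over the counter when seated; the point to swing the tray up about
- stack: the rest of the stack: three more trays stuck together as one loose body, 120 x 160 x 46 mm, 600 g, standing between the dock's guides (3.5 mm play). Origin: centre of its underside, z up, axes as the dock's. Four spring bumps on its 120 mm sides, near the corners, press on the inside of the top tray's skirt: about 1 N drag each, until the skirt there has risen 8 mm.
- counter_mat: flat rubber counter mat 200 mm (x) by 220 mm (y), 4 mm thick, fixed on the counter on the other side from the dock. Origin: centre of its underside, on the counter
- carton: small white carton 60 x 60 x 45 mm, between dock and mat; bystander; origin at the centre of its underside
- coupling: brass pipe coupling, ring 48 mm across, 35 mm high, upright between dock and mat; bystander; origin at the centre of its underside
- jar: jar 56 mm across, 65 mm high; bystander; origin at the centre of its underside
- wrench: steel wrench 180 mm long lying flat; bystander; origin about its middle
- driver: screwdriver 200 mm long lying flat; bystander; origin about its middle
- green_box: carton 80 x 70 x 60 mm beyond the mat and dock; bystander; origin at the centre of its underside
- eyebolt: steel T-bolt 90 mm long, 12 mm high, lying flat; bystander; origin at its head
Mind the look-alikes: they are no part of the job. What is shaped like the stack but purple or yellow is not meant.

How it is judged:
On the way, in this order (a step that is already met when the one before it is completed fails the run):
1. the turnbutton is turned aside while the top tray still sits on the stack (value of joint turnbutton above 1.25 rad and z of top_tray in the frame of stack below 0.036 m and distance between top_tray and stack below 0.037 m), for 0.2 s.
2. the tray is raised at the lug (lug up by 20 mm or more) while the opposite corner is still down in the stack (risen less than 10 mm) (z of lug in the frame of stack above 0.084 m and z of far_corner in the frame of stack below 0.056 m and horizontal distance between top_tray and stack below 0.03 m), for 0.05 s.
At the end, for the whole second after the job is handed in: Gripper still holds the top tray, at rest, level within 0.2 rad, centre within 40 mm of the mat centre horizontally, underside 130 to 250 mm over the counter; turnbutton still aside (1.25 rad or more); rest of the stack flat in its dock, within 12 mm of its centre (height (world z) of top_tray between 0.13 and 0.25 m and horizontal distance between top_tray and counter_mat below 0.04 m and angle between top_tray's own z axis and vertical below 0.2 rad and contact force between the fingers and top_tray above 1 N and linear speed of top_tray below 0.03 m/s and value of joint turnbutton above 1.25 rad and horizontal distance between stack and dock below 0.012 m and height (world z) of stack between 0.007 and 0.017 m and angle between stack's own z axis and vertical below 0.06 rad); the arm keeps its last pose, push and grip.
It fails at once if the rest of the stack is lifted or tipped out of its dock (distance of stack from where it was at the start of the episode above 0.02 m or angle between stack's own z axis and vertical above 0.2 rad).
It fails at once if other goods on the counter are disturbed (moved more than 30 mm) (distance of any of carton, coupling, jar, wrench, driver, green_box, eyebolt from where it was at the start of the episode above 0.03 m).
It also fails if it takes over 59 s, if anything falls off the work surface, if the arm or the gripper's body presses on something with over 40 N, if the wrist force passes 120 N, or if a joint passes its speed limit or range.

## Working session

There is one attempt and no reset: what is moved stays moved. The work goes in short steps, Python scripts to look and compute and a tool call to move; the robot and the scene stay as the last step left them, time stands still between calls to the robot, and variables do not carry over. Pictures are saved under pics/ and viewed, at most 12 in all, crops included, and the job is handed in when it is done.

Besides the shell and the picture viewer there is one more tool, called after "Call:" in YAML: its name, and indented under it one key for each argument. drive_tool: Moves the arm, as the interface text tells. Its arguments: {"type":"object","properties":{"commands":{"type":"array"},"squeeze":{"type":"number"}},"required":["commands"]}

```bash
mkdir -p pics; cat > h.py <<'E'
import numpy as np, cv2, pickle
from station import sensors, vision, arm
def grab(n,save=None):
    f=vision.grab_frame(n)
    for k in("R","t"): f[k]=np.array(f[k])
    if save:
        cv2.imwrite(f"pics/{save}.png",cv2.cvtColor(f["frame"],cv2.COLOR_RGB2BGR)); pickle.dump(f,open(f"pics/{save}.pkl","wb"))
    return f
def ray(f,u,v):
    d=f["R"].T@np.array([(u-f["cx"])/f["fx"],(v-f["cy"])/f["fy"],1]); return -f["R"].T@f["t"],d/np.linalg.norm(d)
def onz(f,u,v,z):
    o,d=ray(f,u,v); return o+d*(z-o[2])/d[2]
def tri(rs):
    A=sum(np.eye(3)-np.outer(d,d) for o,d in rs); b=sum((np.eye(3)-np.outer(d,d))@o for o,d in rs)
    X=np.linalg.solve(A,b); return X,[float(np.linalg.norm((np.eye(3)-np.outer(d,d))@(X-o))) for o,d in rs]
def proj(f,X):
    c=f["R"]@np.asarray(X)+f["t"]; return np.array([f["fx"]*c[0]/c[2]+f["cx"],f["fy"]*c[1]/c[2]+f["cy"]])
def load(n): return pickle.load(open(f"pics/{n}.pkl","rb"))
E
python3 - <<'E'
from h import *
for n in("scene","top"):
    f=grab(n,n+"0"); print(n,-f["R"].T@f["t"],f["fx"])
print(sensors.get_state())
a=cv2.imread("pics/scene0.png")
E
```

```text
scene [1.27465792 0.03337707 0.72903804] 445.04603882669204
top [ 0.42420016 -0.00716095  1.22712526] 435.9490517726332
{'time': 0.1, 'q': array([ 1.21902643e+00,  5.32977984e-02,  1.61419532e+00,  3.24593624e-05,
        1.47598920e+00, -1.18979988e-01]), 'dq': array([ 1.85497237e-03, -1.44191437e-03, -2.66841376e-03,  7.65968044e-05,
       -4.69872907e-04, -1.74187157e-04]), 'joint_torque': array([ 3.20753797e-04, -3.94903314e+01, -3.71362174e+01, -9.17040097e-05,
        3.91276975e-03,  1.16482397e-05]), 'tcp_pos': array([0.14408002, 0.60790775, 0.40355826]), 'eef_rot': array([-3.13972019e+00, -2.56380996e-04,  2.90879940e+00]), 'ft_force': array([0.01783553, 0.05426412, 0.36150323]), 'torque': array([ 0.01996776, -0.00332918, -0.0183975 ]), 'grasp_force': 0.0, 'finger_gap': 0.08542395748865776}
```

View pics/top0.png

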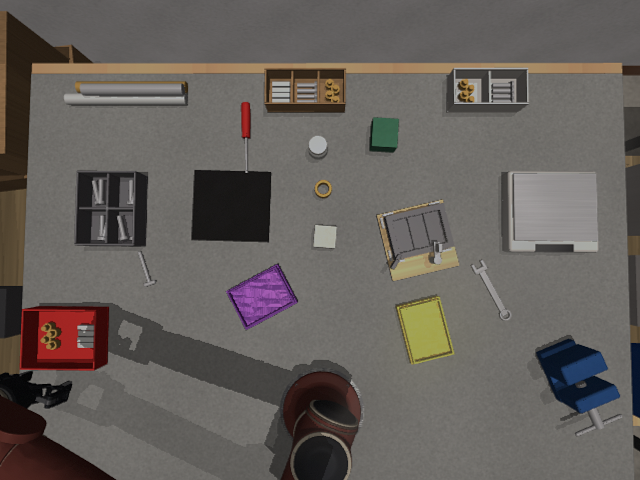

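View pics/scene0.png

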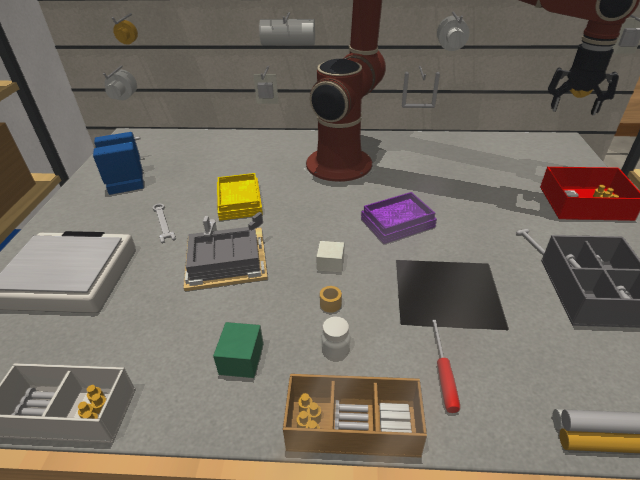

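The candidates in the top view are the purple tray (262,295), the yellow tray (426,330) and the grey stack on a plywood dock (418,235). Only the grey one has the dock, the post and the lug. I'll confirm it in an enlarged crop.

```bash
python3 - <<'E'
import cv2,numpy as np
a=cv2.imread("pics/top0.png")[190:290,365:470]; b=cv2.imread("pics/scene0.png")[205:295,175:280]
a=cv2.resize(a,(400,381),interpolation=cv2.INTER_CUBIC); b=cv2.resize(b,(400,343),interpolation=cv2.INTER_CUBIC)
c=np.zeros((381,800,3),np.uint8); c[:,:400]=a; c[:343,400:]=b; cv2.imwrite("pics/crop0.png",c)
E
```

```text
(no output)
```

View pics/crop0.png

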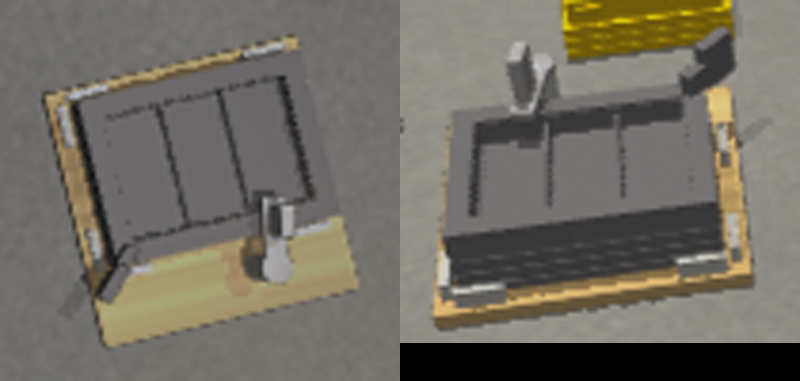

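The crop confirms it: grey trays on the plywood dock. The lug is at top px (396,262) and scene px (256,221). The turnbutton tab is at top px (440,246) and scene px (206,225).

```bash
python3 - <<'E'
from h import *
T=load("top0");S=load("scene0")
c=[(45,93),(297,38),(357,288),(105,347)]
P=[onz(T,365+u/3.81,190+v/3.81,.012) for u,v in c]
print(np.round(P,3)); 
for i in range(4): d=P[(i+1)%4]-P[i]; print(np.linalg.norm(d),np.degrees(np.arctan2(d[1],d[0])))
print("lug",tri([ray(T,396,262.2),ray(S,255.8,220.7)]))
print("tab",tri([ray(T,439.8,245.9),ray(S,205.7,224.7)]))
print("hinge",onz(T,365+275/3.81,190+270/3.81,.068))
m=[onz(T,u,v,.004) for u,v in((194,170),(271,171),(270,242),(192,240))];print("mat",np.round(m,3),np.mean(m,0))
for n,u,v,z in(("carton",325,236,.045),("coup",322,188,.035),("jar",317,147,.065),("green",385,135,.06)): print(n,onz(T,u,v,z))
W=grab("wrist","w0"); s=sensors.get_state(); print("cam",-W["R"].T@W["t"],W["R"],W["fx"])
E
```

```text
[[ 0.542 -0.153  0.012]
 [ 0.583 -0.337  0.012]
 [ 0.401 -0.379  0.012]
 [ 0.357 -0.196  0.012]]
0.18876271626647043 -77.35410694820054
0.1871238578231317 -167.04574104090952
0.1879084527429705 103.54412227365401
0.19007622026643006 13.213943072465467
lug (array([ 0.40932872, -0.19453268,  0.07178395]), [0.0015824104256758453, 0.0015824104256758659])
tab (array([ 0.45246883, -0.3051628 ,  0.0897581 ]), [0.0015950563978710465, 0.0015950563978710977])
hinge [ 0.41372743 -0.30531326  0.068     ]
mat [[0.667 0.365 0.004]
 [0.664 0.146 0.004]
 [0.463 0.146 0.004]
 [0.467 0.366 0.004]] [0.56533059 0.25570457 0.004     ]
carton [ 0.47890677 -0.00848921  0.045     ]
coup [6.11583846e-01 4.90463257e-04 3.50000000e-02]
jar [0.71810276 0.0144365  0.065     ]
green [ 0.75266772 -0.16925326  0.06      ]
cam [0.06845646 0.6263435  0.37293445] [[ 0.23191648  0.97273053 -0.0031708 ]
 [ 0.92741865 -0.22012762  0.30238795]
 [ 0.29344401 -0.07306941 -0.95317967]] 345.4136730475982
```

Call:
drive_tool:
  commands:
    - [0,0,0,-0.68,-0.28,0,85]
    - [0,0,0,-0.68,-0.28,0,85]
    - [0,0,0,-0.68,-0.28,0,85]
    - [0,0,0,-0.68,-0.28,0,85]
    - [0,0,0,-0.68,-0.28,0,85]
    - [0,0,0,-0.68,-0.28,0,85]
    - [0,0,0,-0.68,-0.28,0,85]
    - [0,0,0,-0.68,-0.28,0,85]
    - [0,0,0,-0.68,-0.28,0,85]
    - [0,0,0,-0.68,-0.28,0,85]

```text
time: 1.4
tcp_pos: [0.5034, 0.3495, 0.4043]
eef_rot: [-3.141, -0.001, 2.909]
ft_force: [-0.0, 0.1, -0.3]
finger_gap: 0.0851
grasp_force: 0.0
```

Call:
drive_tool:
  commands:
    - [0,0,0,-0.16,-0.98,0,85]
    - [0,0,0,-0.16,-0.98,0,85]
    - [0,0,0,-0.16,-0.98,0,85]
    - [0,0,0,-0.16,-0.98,0,85]
    - [0,0,0,-0.16,-0.98,0,85]
    - [0,0,0,-0.16,-0.98,0,85]
    - [0,0,0,-0.16,-0.98,0,85]
    - [0,0,0,-0.16,-0.98,0,85]
    - [0,0,0,-0.16,-0.98,0,85]
    - [0,0,0,-0.16,-0.98,0,85]

```text
time: 2.65
tcp_pos: [0.4595, -0.2456, 0.4046]
eef_rot: [3.141, 0.0, 2.909]
ft_force: [0.8, 0.4, 0.6]
finger_gap: 0.0849
grasp_force: 0.0
```

```bash
python3 - <<'E'
from h import *
W=grab("wrist","w1"); s=sensors.get_state(); print(s["tcp_pos"],s["eef_rot"],s["q"],"cam",-W["R"].T@W["t"])
for n,X in(("lug",(.407,-.192,.076)),("tab",(.447,-.305,.094)),("c",(.492,-.261,.042))): print(n,proj(W,X))
E
```

```text
[ 0.45871478 -0.25091264  0.40447507] [-3.13626526e+00  1.14480178e-04  2.90319734e+00] [-0.64192875 -0.19471759  1.84823776 -0.0048721   1.48587628 -1.97392155] cam [ 0.38391307 -0.22711125  0.37388882]
lug [372.3466186 144.0754956]
tab [252.3896249  225.08052965]
c [317.20342397 242.92443446]
```

View pics/w1.png

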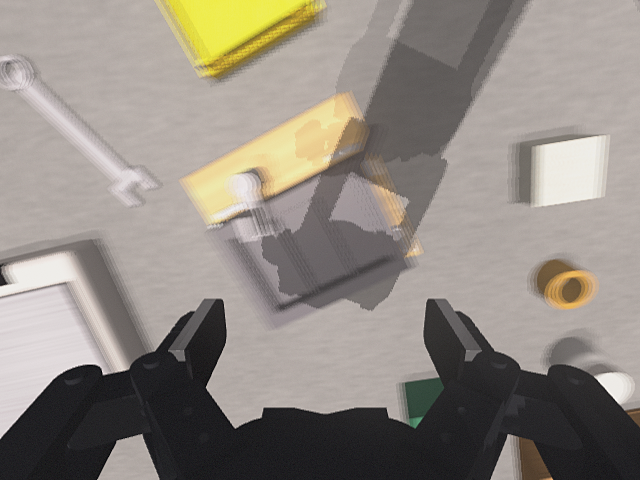

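The wrist picture is blurred because the arm was still moving. It shows the dock with the tab near (255,225) and the lug in shadow near (370,140). I'll settle here and shoot, then shift and shoot a second view.

Call:
drive_tool:
  commands:
    - [0,0,0,0,0,0,60]
    - [0,0,0,0,0,0,60]
    - [0,0,0,0,0,0,40]
    - [0,0,0,0,0,0,40]
    - [0,0,0,0,0,0,24]
    - [0,0,0,0,0,0,24]
    - [0,0,0,0,0,0,24]
    - [0,0,0,0,0,0,24]
    - [0,0,0,0,0,0,24]
    - [0,0,0,0,0,0,24]

```text
time: 3.95
tcp_pos: [0.4602, -0.2438, 0.4047]
eef_rot: [3.142, -0.0, 2.909]
ft_force: [0.3, 0.6, -0.2]
finger_gap: 0.024
grasp_force: 0.0
```

```bash
python3 - <<'E'
from h import *
W=grab("wrist","wA"); print(sensors.get_state()["tcp_pos"])
E
```

```text
[ 0.46016771 -0.24379427  0.40471393]
```

Call:
drive_tool:
  commands:
    - [0,0,0.7,0,0.3,0.25,24]
    - [0,0,0.7,0,0.3,0.25,24]
    - [0,0,0.7,0,0.3,0.25,24]
    - [0,0,0,0,0,0.25,24]
    - [0,0,0,0,0,0,24]
    - [0,0,0,0,0,0,24]
    - [0,0,0,0,0,0,24]
    - [0,0,0,0,0,0,24]
    - [0,0,0,0,0,0,24]
    - [0,0,0,0,0,0,24]

```text
time: 5.25
tcp_pos: [0.4758, -0.1922, 0.3448]
eef_rot: [-3.142, 0.0, 2.726]
ft_force: [0.2, 0.1, 0.6]
finger_gap: 0.0236
grasp_force: 0.0
```

```bash
python3 - <<'E'
from h import *
W=grab("wrist","wB"); s=sensors.get_state(); print(s["tcp_pos"],s["eef_rot"])
a=cv2.imread("pics/wA.png")[80:330,160:460];b=cv2.imread("pics/wB.png")[40:290,160:460]
c=np.hstack([a,b]);c=cv2.resize(c,(800,333),interpolation=cv2.INTER_CUBIC);c=np.vstack([cv2.resize(a,(600,500))[:,:]]);
A=cv2.resize(cv2.imread("pics/wA.png")[80:330,170:440],(400,370),interpolation=cv2.INTER_CUBIC)
B=cv2.resize(cv2.imread("pics/wB.png")[40:290,170:440],(400,370),interpolation=cv2.INTER_CUBIC)
cv2.imwrite("pics/AB.png",np.hstack([A,B]))
for n in("wA","wB"):
  for X in((.407,-.192,.076),(.447,-.305,.094)): print(n,proj(load(n),X))
E
```

```text
[ 0.47579273 -0.19213535  0.34475932] [-3.14157086e+00  5.05177251e-05  2.72553306e+00]
wA [370.10227289 143.93678628]
wA [250.18983534 224.88650926]
wB [283.13004863 149.46226021]
wB [158.83578393 273.35932539]
```

View pics/AB.png

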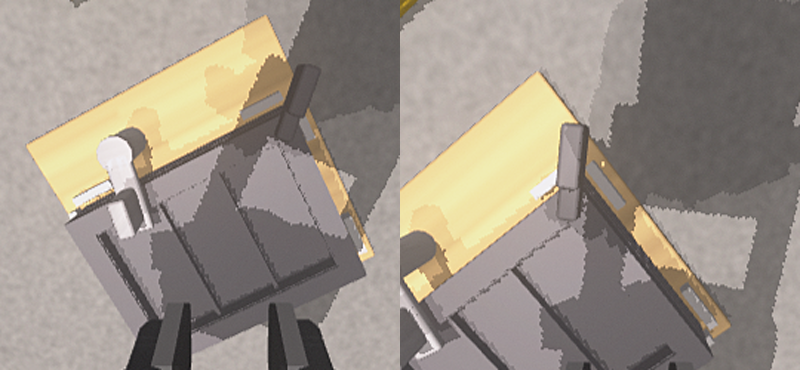

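The wrist views show the lug top centre at wA (373,142) and wB (288,145). The tab's bright top face is at wA (250,228).

```bash
python3 - <<'E'
from h import *
A=load("wA");B=load("wB");T=load("top0");S=load("scene0")
print("lugtop",tri([ray(A,373.4,142.2),ray(B,287.6,145.4)]),onz(A,373.4,142.2,.088),onz(B,287.6,145.4,.088))
print("tabtop",onz(A,249.7,228,.106),onz(B,182,261,.106),"hingetop",onz(A,170+117/1.48,80+150/1.48,.072))
# board corners in A (z=.012)
P=[onz(A,170+u/1.48,80+v/1.48,.012) for u,v in((25,147),(265,15),(372,257))]; print(np.round(P,4))
for i in(0,1): d=P[i+1]-P[i]; print(np.linalg.norm(d),np.degrees(np.arctan2(d[1],d[0])))
P=[onz(A,170+u/1.48,80+v/1.48,.061) for u,v in((66,221),(293,108))]; print("rim -x corners",np.round(P,4),np.linalg.norm(P[0]-P[1]))
for n,r in(("wA",(200,290,120,270)),("wB",(190,290,160,270))):
  pass
a=cv2.resize(cv2.imread("pics/wA.png")[165:250,220:300],(400,425),interpolation=cv2.INTER_CUBIC)
b=cv2.resize(cv2.imread("pics/wB.png")[215:300,150:230],(400,425),interpolation=cv2.INTER_CUBIC)
cv2.imwrite("pics/tab.png",np.hstack([a,b]))
E
```

```text
lugtop (array([ 0.40617316, -0.18857923,  0.07281555]), [0.00033334493610786225, 0.00033334493610770195]) [ 0.4053876  -0.19051597  0.088     ] [ 0.40578096 -0.18670681  0.088     ]
tabtop [ 0.44673585 -0.30274296  0.106     ] [ 0.44332975 -0.27869105  0.106     ] hingetop [ 0.41383178 -0.30055174  0.072     ]
[[ 0.4025 -0.3781  0.012 ]
 [ 0.3575 -0.1949  0.012 ]
 [ 0.5416 -0.1521  0.012 ]]
0.1886407205614276 103.80782487061106
0.18898976715340507 13.114373910803366
rim -x corners [[ 0.4507 -0.3484  0.061 ]
 [ 0.4153 -0.1936  0.061 ]] 0.15879556438362566
```

View pics/tab.png

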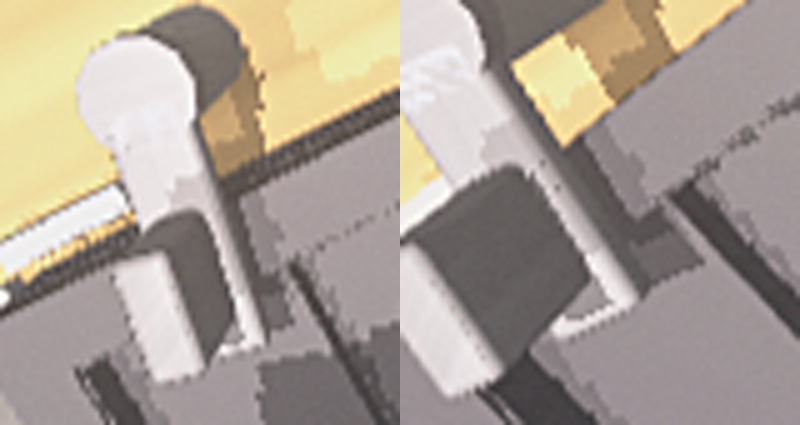

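The enlargement shows the tab's top face in A at px (252,228.6), its inner edge midpoint at A (257.6,227.4) and B (163.4,277), and the pivot disc at A (247.4,183.4).

```bash
python3 - <<'E'
from h import *
A=load("wA");B=load("wB")
print("edge",tri([ray(A,257.6,227.4),ray(B,163.4,277)]))
t=onz(A,252,228.6,.106); h=onz(A,247.4,183.4,.072); print("tab",t,"hinge",h)
e=[onz(A,220+u/5,165+v/5,.106) for u,v in((165,252),(207,378))]; d=e[1]-e[0]; print("edge",np.linalg.norm(d),np.degrees(np.arctan2(d[1],d[0])))
yaw=np.radians(13.3);R=np.array([[np.cos(yaw),-np.sin(yaw)],[np.sin(yaw),np.cos(yaw)]])
bc=np.array([(.4025+.5416)/2,(-.3781-.1521)/2]); st=bc+R@[.022,0]
print("board c",bc,"stack",st,"hinge",st+R@[-.085,-.025],"lug",st+R@[-.0685,.0885])
E
```

```text
edge (array([ 0.44832798, -0.29687392,  0.10422984]), [0.0001748464724942878, 0.00017484647249442795])
tab [ 0.44765115 -0.30108188  0.106     ] hinge [ 0.41521168 -0.30249198  0.072     ]
edge 0.021936876316949575 1.2164392716844912
board c [ 0.47205 -0.2651 ] stack [ 0.49345994 -0.26003891] hinge [ 0.41649097 -0.30392261] lug [ 0.40643778 -0.18967098]
```

Call:
drive_tool:
  commands:
    - [0,0,-1,0,0,0,24]
    - [0,0,-1,0,0,0,24]
    - [0,0,-1,0,0,0,24]
    - [0,0,-1,0,0,0,24]
    - [0,0,-1,0,0,0,24]
    - [0,0,0,0.125,-0.46,0,24]
    - [0,0,0,0.125,-0.46,0,24]
    - [0,0,0,0.125,-0.46,0,24]
    - [0,0,0,0.125,-0.46,0,24]
    - [0,0,0,0,0,0,24]

```text
time: 6.55
tcp_pos: [0.4477, -0.3044, 0.3447]
eef_rot: [-3.142, -0.0, -3.124]
ft_force: [0.0, -0.0, 0.1]
finger_gap: 0.0242
grasp_force: 0.0
```

```bash
python3 - <<'E'
from h import *
s=sensors.get_state(); print(s["tcp_pos"],s["eef_rot"],s["q"])
E
```

```text
[ 0.44766395 -0.30438256  0.34473184] [-3.14154658e+00 -6.45784551e-05 -3.12370158e+00] [-7.34616576e-01 -1.02989885e-01  1.86748312e+00 -7.92496882e-05
  1.37711507e+00 -2.32328872e+00]
```

Call:
drive_tool:
  commands:
    - [0,0,0,0,0.03,0.3,24]
    - [0,0,0,0,0,0.3,24]
    - [0,0,0,0,0,0.3,24]
    - [0,0,0,0,0,0.3,24]
    - [0,0,0,0,0,0.15,24]
    - [0,0,0,0,0,0.13,24]
    - [0,0,0,0,0,0,24]
    - [0,0,0,0,0,0,24]
    - [0,0,0,0,0,0,24]
    - [0,0,0,0,0,0,24]

```text
time: 7.8
tcp_pos: [0.4481, -0.3015, 0.2564]
eef_rot: [-3.141, 0.001, -3.121]
ft_force: [-0.8, -0.1, -0.4]
finger_gap: 0.024
grasp_force: 0.0
```

```bash
python3 - <<'E'
from h import *
W=grab("wrist","wC"); s=sensors.get_state(); print(s["tcp_pos"],s["eef_rot"],s["ft_force"])
h=np.array([.4158,-.3032]); 
# arc plan: tool at radius 32 about hinge, angle a, yaw=a+pi
p=s["tcp_pos"][:2].copy(); y=s["eef_rot"][2]; a0=y+np.pi
N=18
for k in range(1,N+1):
    a=a0-np.radians(5)*k; q=h+.032*np.array([np.cos(a),np.sin(a)]); d=q-p
    print(k,np.round([d@[np.cos(y),np.sin(y)]/.06,d@[np.sin(y),-np.cos(y)]/.06],3)); p=q;y-=np.radians(5)
E
```

```text
[ 0.44808522 -0.301392    0.2562778 ] [-3.14116929e+00  4.80083542e-04 -3.12131895e+00] [-0.50567476  0.86766474 -0.40666307]
1 [ 0.007 -0.066]
2 [ 0.002 -0.046]
3 [ 0.002 -0.046]
4 [ 0.002 -0.046]
5 [ 0.002 -0.046]
6 [ 0.002 -0.046]
7 [ 0.002 -0.046]
8 [ 0.002 -0.046]
9 [ 0.002 -0.046]
10 [ 0.002 -0.046]
11 [ 0.002 -0.046]
12 [ 0.002 -0.046]
13 [ 0.002 -0.046]
14 [ 0.002 -0.046]
15 [ 0.002 -0.046]
16 [ 0.002 -0.046]
17 [ 0.002 -0.046]
18 [ 0.002 -0.046]
```

View pics/wC.png

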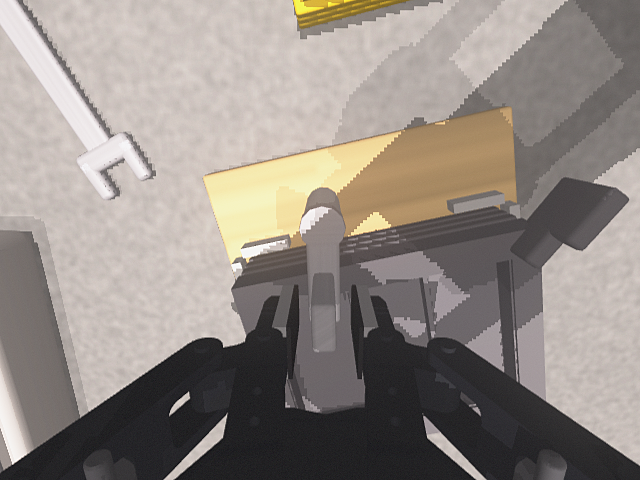

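The tab sits centred between the fingers, so I'll sweep the arc.

Call:
drive_tool:
  commands:
    - [0,0,1,0.007,-0.06,0,24]
    - [0,0,1,0.002,-0.046,0,24]
    - [0,0,1,0.002,-0.046,0,24]
    - [0,0,1,0.002,-0.046,0,24]
    - [0,0,1,0.002,-0.046,0,24]
    - [0,0,1,0.002,-0.046,0,24]
    - [0,0,1,0.002,-0.046,0,24]
    - [0,0,1,0.002,-0.046,0,24]
    - [0,0,1,0.002,-0.046,0,24]
    - [0,0,1,0.002,-0.046,0,24]

```text
time: 9.1
tcp_pos: [0.4372, -0.3266, 0.2561]
eef_rot: [3.14, 0.001, 2.286]
ft_force: [2.4, 0.7, 0.6]
finger_gap: 0.0241
grasp_force: 0.9
```

Call:
drive_tool:
  commands:
    - [0,0,1,0.002,-0.046,0,24]
    - [0,0,1,0.002,-0.046,0,24]
    - [0,0,1,0.002,-0.046,0,24]
    - [0,0,1,0.002,-0.046,0,24]
    - [0,0,1,0.002,-0.046,0,24]
    - [0,0,1,0.002,-0.046,0,24]
    - [0,0,1,0.002,-0.046,0,24]
    - [0,0,0,0,0,0,24]
    - [0,0,0,0,0,0,24]
    - [0,0,0,0,0,0,24]

```text
time: 10.35
tcp_pos: [0.4196, -0.3343, 0.2561]
eef_rot: [3.141, 0.0, 1.679]
ft_force: [0.3, -0.0, 0.6]
finger_gap: 0.0243
grasp_force: 0.4
```

```bash
python3 - <<'E'
from h import *
W=grab("wrist","wD"); s=sensors.get_state(); print(s["tcp_pos"],s["eef_rot"],s["ft_force"],s["q"])
E
```

```text
[ 0.41959913 -0.33431895  0.25608229] [3.14130333e+00 2.67198351e-04 1.67893226e+00] [ 1.89395498 -1.60831374  0.53493688] [-8.11523065e-01 -1.65630303e-02  1.94315993e+00  7.27430470e-05
  1.21460787e+00 -9.19684393e-01]
```

View pics/wD.png

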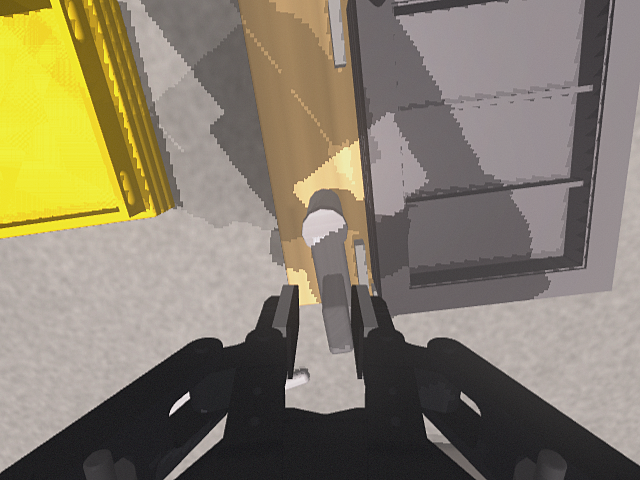

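The button now points along the board's -y edge, with the tab top near (340,340) and the disc at (322,230). I'll compute the angle and plan the move to the lug.

```bash
cat >> h.py <<'E'
def tool(d,yaw): return np.round([(d[0]*np.cos(yaw)+d[1]*np.sin(yaw))/.06,(d[0]*np.sin(yaw)-d[1]*np.cos(yaw))/.06],3)
E
python3 - <<'E'
from h import *
D=load("wD")
t=onz(D,339,328,.106);h=onz(D,324,228,.072);d=(t-h)[:2];print(t,h,np.linalg.norm(d),np.radians(13.3)-np.arctan2(d[1],d[0]))
y=1.679; yl=np.radians(148.3); print("lug dyaw units",np.degrees(y-yl)/5)
p=np.array([.4196,-.3343]); L=np.array([.406,-.189]); print(tool(L-p,y),tool(L-p,yl))
E
```

```text
[ 0.42494022 -0.33210586  0.106     ] [ 0.41559947 -0.30159665  0.072     ] 0.03190707820670985 1.50582517105318
lug dyaw units -10.420077239506957
[2.432 0.036] [1.465 1.941]
```

Call:
drive_tool:
  commands:
    - [0,0,0,0,0,-0.5,24]
    - [0,0,0,0,0,-0.5,24]
    - [0,0,0,0,0,-0.5,24]
    - [0,0,-1,0,0,0,24]
    - [0,0,-1,0,0,0,30]
    - [0,0,-1,0,0,0,36]
    - [0,0,-1,0,0,0,36]
    - [0,0,-1,0,0,0,36]
    - [0,0,-1,0,0,0,36]
    - [0,0,-1,0,0,0,36]

```text
time: 11.65
tcp_pos: [0.4193, -0.3341, 0.3455]
eef_rot: [-3.141, -0.001, 2.292]
ft_force: [0.1, -0.2, 0.3]
finger_gap: 0.0359
grasp_force: 0.0
```

Call:
drive_tool:
  commands:
    - [0,0,-1,0,0,0,36]
    - [0,0,-1,0,0,0,36]
    - [0,0,-1,0,0,0,36]
    - [0,0,-0.42,0,0,0,36]
    - [0,0,0,0.37,0.48,0,36]
    - [0,0,0,0.37,0.48,0,36]
    - [0,0,0,0.37,0.48,0,36]
    - [0,0,0,0.36,0.5,0,36]
    - [0,0,0,0,0,0,36]
    - [0,0,0,0,0,0,36]

```text
time: 12.9
tcp_pos: [0.4057, -0.1891, 0.3461]
eef_rot: [-3.141, 0.0, 2.588]
ft_force: [1.0, -0.2, -0.6]
finger_gap: 0.036
grasp_force: 0.0
```

```bash
python3 - <<'E'
from h import *
W=grab("wrist","wE"); grab("top","topE"); s=sensors.get_state(); print(s["tcp_pos"],s["eef_rot"],s["q"])
a=cv2.resize(cv2.imread("pics/wE.png")[100:400,180:480],(400,400)); 
cv2.imwrite("pics/E.png",np.hstack([a,cv2.resize(cv2.imread("pics/topE.png")[190:290,365:465],(400,400))]))
print(proj(W,(.406,-.189,.088)))
E
```

```text
[ 0.40577023 -0.18962452  0.34602936] [-3.14134433e+00  6.91757398e-05  2.58675966e+00] [-6.03537066e-01 -3.51791402e-01  2.07324834e+00 -2.47467521e-04
  1.42005453e+00 -1.61946323e+00]
[325.05390034 243.72297617]
```

View pics/E.png

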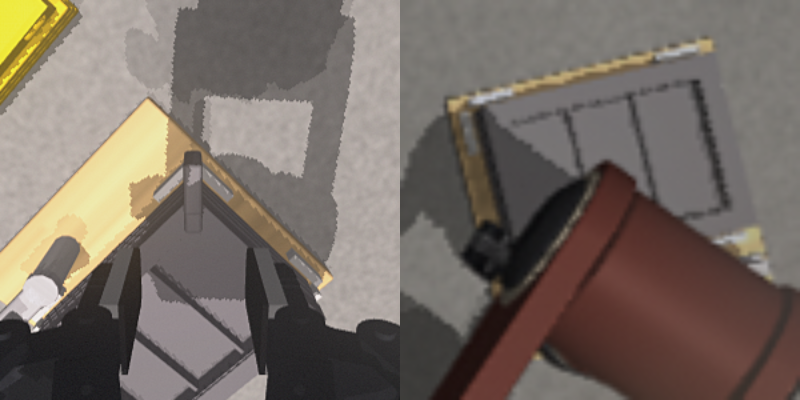

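The lug is centred between the fingers in the left crop: lug at (193,190), pads at 137 and 250. I'll descend and close.

Call:
drive_tool:
  commands:
    - [0,0,0,0,0,0.35,36]
    - [0,0,0,0,0,0.35,36]
    - [0,0,0,0,0,0.35,36]
    - [0,0,0,0,0,0.35,36]
    - [0,0,0,0,0,0.3,36]
    - [0,0,0,0,0,0.21,36]
    - [0,0,0,0,0,0,36]
    - [0,0,0,0,0,0,36]
    - [0,0,0,0,0,0,36]
    - [0,0,0,0,0,0,36]

```text
time: 14.25
tcp_pos: [0.4059, -0.189, 0.232]
eef_rot: [-3.142, 0.001, 2.588]
ft_force: [-0.1, -0.4, -1.0]
finger_gap: 0.0358
grasp_force: 0.0
```

Call:
drive_tool:
  commands:
    - [0,0,0,0,0,0,25]
    - [0,0,0,0,0,0,20]
    - [0,0,0,0,0,0,16]
    - [0,0,0,0,0,0,13]
    - [0,0,0,0,0,0,10]
    - [0,0,0,0,0,0,6]
    - [0,0,0,0,0,0,4]
    - [0,0,0,0,0,0,4]
    - [0,0,0,0,0,0,4]
    - [0,0,0,0,0,0,4]
  squeeze: 70

```text
time: 15.5
tcp_pos: [0.4057, -0.189, 0.2314]
eef_rot: [-3.141, 0.0, 2.588]
ft_force: [-1.6, -1.2, 1.7]
finger_gap: 0.0092
grasp_force: 68.4
```

```bash
python3 - <<'E'
from h import *
from scipy.spatial.transform import Rotation as Ro
W=grab("wrist","wF"); grab("scene","sF"); s=sensors.get_state(); print(s["tcp_pos"],s["eef_rot"],s["ft_force"],s["q"],s["finger_gap"],s["grasp_force"])
# in tool x (outward u) / up plane; TCP rel far corner: u=210-?, height
u,z=.210,.018+s["tcp_pos"][2]-.076
th=0
for k in range(1,9):
    d=np.radians(1.4); u2=u*np.cos(d)-z*np.sin(d); z2=z*np.cos(d)+u*np.sin(d)
    du,dz=u2-u,z2-z
    # tool axes at th: x=(cos,sin), z=(sin,-cos)
    print(k,np.round([du*np.cos(th)+dz*np.sin(th),du*np.sin(th)-dz*np.cos(th)],4)/.06); u,z=u2,z2; th+=d
E
```

```text
[ 0.40569902 -0.18894696  0.2314068 ] [-3.14146444e+00  1.58964789e-05  2.58766564e+00] [-1.92094233 -0.33751891  2.5833624 ] [-6.02392745e-01 -2.07837888e-01  2.16357502e+00 -1.37342264e-04
  1.18583343e+00 -1.61921048e+00] 0.008778798381573302 68.4784734249115
1 [-0.07166667 -0.085     ]
2 [-0.07166667 -0.085     ]
3 [-0.07166667 -0.085     ]
4 [-0.07166667 -0.085     ]
5 [-0.07166667 -0.085     ]
6 [-0.07166667 -0.085     ]
7 [-0.07166667 -0.085     ]
8 [-0.07166667 -0.085     ]
```

Call:
drive_tool:
  commands:
    - [0,0.28,0,-0.071,0,-0.085,4]
    - [0,0.28,0,-0.071,0,-0.085,4]
    - [0,0.28,0,-0.071,0,-0.085,4]
    - [0,0.28,0,-0.071,0,-0.085,4]
    - [0,0.28,0,-0.071,0,-0.085,4]
    - [0,0.28,0,-0.071,0,-0.085,4]
    - [0,0.28,0,-0.071,0,-0.085,4]
    - [0,0,0,0,0,0,4]
    - [0,0,0,0,0,0,4]
    - [0,0,0,0,0,0,4]

```text
time: 16.85
tcp_pos: [0.4331, -0.2059, 0.2648]
eef_rot: [3.142, -0.17, 2.588]
ft_force: [0.4, -1.4, -1.7]
finger_gap: 0.009
grasp_force: 68.4
```

```bash
python3 - <<'E'
from h import *
grab("scene","sG"); s=sensors.get_state(); print(s["tcp_pos"],s["eef_rot"],s["ft_force"],s["q"],s["finger_gap"],s["grasp_force"])
cv2.imwrite("pics/G.png",cv2.resize(cv2.imread("pics/sG.png")[190:310,160:300],(700,600),interpolation=cv2.INTER_CUBIC))
E
```

```text
[ 0.43313611 -0.20586075  0.26477621] [ 3.14157216 -0.17049553  2.58772114] [-0.03482604 -0.85072321  0.30729563] [-0.59737541 -0.12252484  2.03010178 -0.00746172  1.40435846 -1.61243401] 0.00883460743012668 68.39541792869568
```

View pics/G.png

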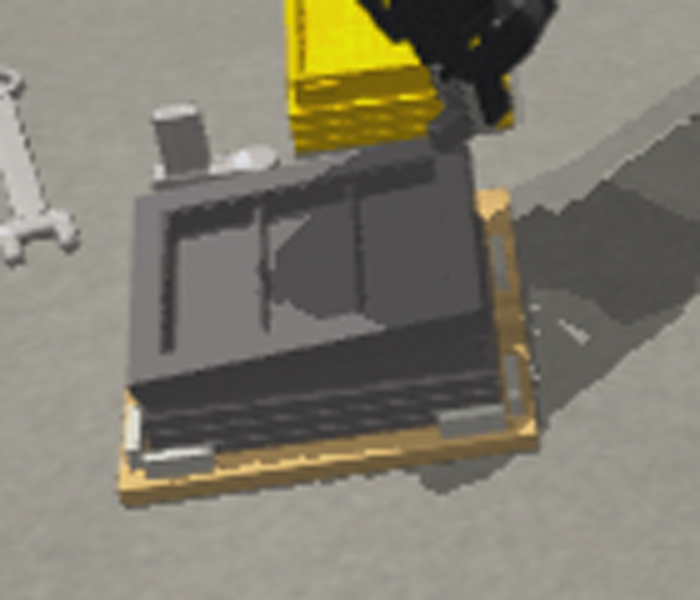

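Peeled as wanted: lug corner up, far corner still down at (130,385), stack in its dock, button aside. Now I'll lift straight up while tilted.

Call:
drive_tool:
  commands:
    - [0,0,0,0.02,0,-0.1,4]
    - [0,0,0,0.02,0,-0.1,4]
    - [0,0,0,0.02,0,-0.12,4]
    - [0,0,0,0.03,0,-0.15,4]
    - [0,0,0,0.03,0,-0.2,4]
    - [0,0,0,0.04,0,-0.25,4]
    - [0,0,0,0.05,0,-0.3,4]
    - [0,0,0,0.05,0,-0.3,4]
    - [0,0,0,0.04,0,-0.25,4]
    - [0,0,0,0,0,0,4]

```text
time: 18.15
tcp_pos: [0.4338, -0.2063, 0.3744]
eef_rot: [-3.141, -0.168, 2.588]
ft_force: [-0.5, 0.7, -1.6]
finger_gap: 0.0087
grasp_force: 68.3
```

```bash
python3 - <<'E'
from h import *
grab("scene","sH"); s=sensors.get_state(); p=s["tcp_pos"]; th=-s["eef_rot"][1]; y=s["eef_rot"][2]
print(p,s["eef_rot"],s["ft_force"],s["finger_gap"],s["grasp_force"])
X=np.array([np.cos(y),np.sin(y),0]);up=np.array([0,0,1])
g=p+.155*(np.sin(th)*X-np.cos(th)*up); print("grasp",g)
# final level: tray yaw kept; origin=lug-R(-.0685,.0885)
yw=y-np.radians(135); R=np.array([[np.cos(yw),-np.sin(yw)],[np.sin(yw),np.cos(yw)]])
lug=np.array([.565,.256])+R@[-.0685,.0885]; print("final lug/TCP xy",lug,"r",np.linalg.norm(lug))
print("levelled TCP now",g+[0,0,.155], "shift units after",tool(lug-g[:2],y))
E
```

```text
[ 0.4335521  -0.20616933  0.37307009] [-3.14157388 -0.16978082  2.58757139] [ 0.37708753 -0.71183289 -0.99145279] 0.008603137895590723 68.32693219184875
grasp [ 0.4112799  -0.19239059  0.22029871]
final lug/TCP xy [0.47803078 0.32643333] r 0.5788541678374184
levelled TCP now [ 0.4112799  -0.19239059  0.37529871] shift units after [3.603 7.939]
```

Call:
drive_tool:
  commands:
    - [0,-0.28,0,0.063,0,0,4]
    - [0,-0.28,0,0.063,0,0,4]
    - [0,-0.28,0,0.063,0,0,4]
    - [0,-0.28,0,0.063,0,0,4]
    - [0,-0.28,0,0.063,0,0,4]
    - [0,-0.28,0,0.063,0,0,4]
    - [0,-0.27,0,0.063,0,0,4]
    - [0,0,0,0,0,0,4]
    - [0,0,0,0.08,0.18,0,4]
    - [0,0,0,0.16,0.36,0,4]

```text
time: 19.45
tcp_pos: [0.416, -0.1567, 0.375]
eef_rot: [3.141, -0.001, 2.586]
ft_force: [-0.4, 0.7, -1.3]
finger_gap: 0.009
grasp_force: 68.3
```

Call:
drive_tool:
  commands:
    - [0,0,0,0.18,0.4,0.02,4]
    - [0,0,0,0.18,0.4,0.02,4]
    - [0,0,0,0.18,0.4,0.02,4]
    - [0,0,0,0.18,0.4,0.02,4]
    - [0,0,0,0.18,0.4,0.02,4]
    - [0,0,0,0.18,0.4,0.02,4]
    - [0,0,0,0.18,0.4,0.02,4]
    - [0,0,0,0.18,0.4,0.02,4]
    - [0,0,0,0.18,0.4,0.02,4]
    - [0,0,0,0.18,0.4,0.02,4]

```text
time: 20.7
tcp_pos: [0.4502, 0.1053, 0.363]
eef_rot: [3.141, -0.001, 2.588]
ft_force: [0.3, -0.3, -1.8]
finger_gap: 0.0089
grasp_force: 68.3
```

Call:
drive_tool:
  commands:
    - [0,0,0,0.18,0.4,0,4]
    - [0,0,0,0.18,0.4,0,4]
    - [0,0,0,0.18,0.4,0,4]
    - [0,0,0,0.18,0.4,0,4]
    - [0,0,0,0.18,0.4,0,4]
    - [0,0,0,0.18,0.4,0,4]
    - [0,0,0,0.15,0.35,0,4]
    - [0,0,0,0.12,0.3,0,4]
    - [0,0,0,0.1,0.2,0,4]
    - [0,0,0,0.05,0.1,0,4]

```text
time: 21.95
tcp_pos: [0.4795, 0.3228, 0.3631]
eef_rot: [-3.141, -0.001, 2.588]
ft_force: [0.1, -0.2, -1.2]
finger_gap: 0.009
grasp_force: 68.3
```

```bash
python3 - <<'E'
from h import *
f=grab("scene","sI"); g=grab("top","tI"); s=sensors.get_state(); p=s["tcp_pos"]; y=s["eef_rot"][2]
print(p,s["eef_rot"],s["finger_gap"],s["grasp_force"],s["time"],tool(np.array([.478,.3264])-p[:2],y))
cv2.imwrite("pics/I.png",np.vstack([cv2.resize(cv2.imread("pics/sI.png")[90:390,170:600],(430,300)),cv2.resize(cv2.imread("pics/tI.png")[90:390,70:500],(430,300))]))
E
```

```text
[0.47949784 0.32241165 0.36307434] [-3.14132950e+00 -9.37637966e-04  2.58793835e+00] 0.00867421606067697 68.32639932632446 22.05 [0.056 0.043]
```

View pics/I.png

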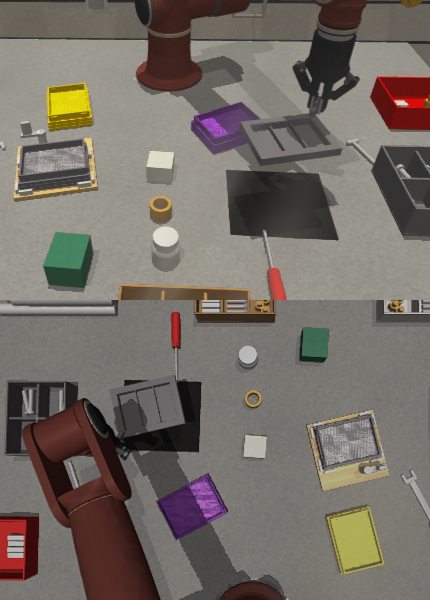

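Call:
drive_tool:
  commands:
    - [0,0,0,0.05,0.04,0,4]
    - [0,0,0,0,0,0,4]
    - [0,0,0,0,0,0,4]
    - [0,0,0,0,0,0,4]
    - [0,0,0,0,0,0,4]
    - [0,0,0,0,0,0,4]
    - [0,0,0,0,0,0,4]
    - [0,0,0,0,0,0,4]
    - [0,0,0,0,0,0,4]
    - [0,0,0,0,0,0,4]

```text
time: 23.3
tcp_pos: [0.4782, 0.3257, 0.3632]
eef_rot: [3.142, -0.001, 2.588]
ft_force: [1.1, 0.5, -1.2]
finger_gap: 0.0086
grasp_force: 68.3
```

```bash
python3 - <<'E'
from h import *
S=load("sI");T=load("tI")
for n,a,b in(("+y",(181,181),(511,242)),("far",(246,167),(417,253))): print(n,tri([ray(T,*a),ray(S,*b)]))
s=sensors.get_state(); print(s["tcp_pos"],s["grasp_force"],abs(s["dq"]).max())
print("expected far",[*(np.array([.565,.256])+np.array([[.973,-.23],[.23,.973]])@[.06,-.08]),s["tcp_pos"][2]-.155-.034+.019])
E
```

```text
+y (array([0.6046582 , 0.34349947, 0.18096361]), [0.0012391530543959175, 0.0012391530543958825])
far (array([0.63879249, 0.17422828, 0.17919517]), [0.010304100400971766, 0.010304100400971693])
[0.47818962 0.32572648 0.36316648] 68.32882404327393 0.0014876344135846935
expected far [np.float64(0.6417799999999999), np.float64(0.19196000000000002), np.float64(0.19316647994967087)]
```

```bash
python3 -c "
from station import arm
print(arm.finish_job())"
```

```text
the job is handed in; nothing more can be done
None
```

I turned the turnbutton aside (about 1.5 rad), peeled the top tray off lug-first, and handed the job in with the arm holding the tray near level over the mat at about 170 mm; the last camera views showed the stack in its dock and the other goods apparently where they were, but no verdict came back.

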